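Straighten a sign beam's screw eye with a caramel bar

TASK

One of the two stiff screw eyes in the shop-sign beam stands crooked. Slide the square caramel bar through its loop and use the bar as a lever to turn that eye until its loop stands in line with the beam, like the other eye; then draw the bar out again and lay it flat on the counter. Keep the gripper itself off the eyes, and leave the other eye, the palette knife and the tin as they are.

Things in the scene. Friction and masses are not known exactly. Their poses are not given: they have to be found in the camera images.
- beam: wooden sign beam, fixed on the counter, 50 (x) x 300 (y) x 50 mm high; origin at the centre of its underside, its y axis along its length. A steel screw eye stands upright in its top at 100 mm either side of the centre; which of the two is the crooked one varies
- crooked_eye_loop (a point): centre of the loop of the crooked screw eye, 36 mm above the beam's top (86 mm above the counter), on the eye's upright turning axis. The loop is an upright steel ring of 32 mm inner and 44 mm outer diameter, made of a flat band 16 mm wide along the hole, on a 12 mm thick shank. The hole runs along this point's x axis, which turns with the eye (z up)
- crooked_eye (a joint): angle (rad) of the crooked eye about its upright axis, anticlockwise positive seen from above: 0 when its hole runs square across the beam (along the beam's x axis) so that the ring lies in line with the beam. It starts between 0.6 and 1.1, so the shorter way is clockwise; it can move from -1.3 to 1.6 and has no stop at 0. Stiff: it turns at about 0.3 N m and stays where it is left. A bar of 16 mm has about 0.5 rad of free play in the loop before it wedges and turns the eye
- straight_eye_loop (a point): centre of the loop of the other screw eye, same size and make, 200 mm along the beam, which is already straight; its hole runs along this point's x axis
- straight_eye (a joint): angle (rad) of the other eye, the same way: within 0.04 of 0 at the start; to be left so
- bar: caramel bar: plain square bar of dark anodised aluminium, 200 x 16 x 16 mm, about 140 g, lying loose on the counter left or right of the beam; origin at the centre of its underside, x along its length; both ends alike
- bar_mid (a point): centre of the bar, 8 mm above its underside, x along its length
- knife: palette knife 220 mm long, lying on the other side of the beam from the bar; origin near its middle, x along its length; a bystander
- tin: round flat brass-coloured tin, 76 mm across, 30 mm high, between robot and beam; behind the beam stand two truffle trays 46 mm high (nearest edge at least 60 mm from the eyes' axes), far left a gift box 70 mm high, far right a jar 120 mm high. Origin of the tin at the centre of its underside; a bystander

How it is judged:
By the outcome, as a careful person would: the job done as asked, in the order asked, and still so for the second after the job is handed in, with the robot touching nothing.
It also fails if it takes over 72 s, if anything falls off the work surface, if the arm or the gripper's body presses on something with over 40 N, if the wrist force passes 120 N, or if a joint passes its speed limit or range.

ROBOT

A 7-joint arm with a two-finger parallel gripper is mounted at the origin on the work surface. World frame = base frame: x ahead of the robot, y to its left, z up, the work surface at z = 0. Lengths are in m, angles in degrees, forces in N, time in s.
With the tool pointing down it reaches from about 0.4 to 0.875 m from the base axis. Payload 19.3 kg.
Tool frame: the origin (TCP) lies on the centre line of the jaws, within the pads' length; the fingertips stand 25 mm ahead of it and the grasp point (between the pads) lies 6 mm ahead of it; z points along the fingers, y is the line along which they close (so a half turn about z gives the same grasp; the last joint's range is limited). The gripper opens to 85 mm and grips with 20 to 120 N. Pads are 22 mm wide; open, the fingers measure 114 mm over their backs; the gripper's body (76 mm by 85 mm) begins 54 mm behind the grasp point. The pads swing forward as they close: fully open they stand 13 mm farther back than shut.
Start: joints at [71.322, 29.874, -2.08, 91.645, 1.215, 58.505, -6.463], TCP at [0.158, -0.605, 0.256] pointing down, gripper open.
Joint ranges: [-166.77, 166.77], [-17.47, 122.26], [-85.68, 81.53], [9.62, 139.38], [-72.42, 252.41], [9.2, 110.78], [-144.41, 144.41]. Speed limits (degrees/s): [108.29, 108.29, 136.94, 136.94, 172.46, 172.46, 172.46].

INTERFACE

Orientations are given as [roll, pitch, yaw] about the fixed x, y, z axes, in that order (R = Rz(yaw) Ry(pitch) Rx(roll)).
In Python, from cell import telemetry, vision, job_done gives the robot as it stands.
- The arm moves only by the tool carry_out, never from a script. Its argument "rows" is a list that holds one entry, the list of rows, each a list of 5 numbers: the opening in per cent of the stroke, from 0 (shut) to 100 (fully open), then the shift along the world's x, y, z in m, then the turn about the world's z in degrees. A call has exactly 5 rows; each row is the pose to reach, as a shift and turn from the pose commanded when the call began; what a row does not reach only later rows make up. A row lasts 1/8 s, in which the tool goes at most 62.5 mm and 10.7 degrees, less where a joint would pass 70% of its speed; a pose out of reach is approached as far as the arm can. A call with a gripper value outside its range is refused whole. The fingers move at their own pace and stop on an object; "grip_force" is the grip in N (left out, the last holds). Time passes only in rows, so rows that repeat a pose let the fingers close, or fill a call up. It gives the time, the measured TCP pose, the force, the opening and the grip force at its end, in the units of the state.
- telemetry.read_state(): the state, without advancing time (a new reading comes with each control period).
- vision.read_camera(name): name is "side" or "top"; returns the picture (384x512x3 uint8, red, green, blue); there is no depth.
- vision.camera_params(name): a dict with "intrinsics" (3x3 intrinsics, pixels), "k1" (the pictures are not rectified: a ray, as slopes to the right and down, at radius r is drawn at 1 + k1 r^2 times it, then the intrinsics apply), "world_from_camera" (4x4, takes a point from camera to world coordinates). Camera axes: x right, y down, z forward; pixel columns grow to the right and rows downward; lengths in m; the calibration is good to about 2 mm. A picture is of the moment at which its call begins. camera_params takes no time and is no camera call.
- job_done(): hands the job in; it is judged then, once.
The state is a dict: "clock": time; "joint_positions": joint angles; "qvel": joint speeds; "tau": joint torques, N m; "eef_pos": TCP position; "ee_rot": TCP orientation; "contact_force": force on the tool from outside, world axes, zero at the start; "torque": the same for the moment, N m; "finger_gap": finger opening in m; "finger_force": force on a finger pad.
Only numpy, scipy, OpenCV 4.12 (cv2) and the standard library are available. Lean on these libraries where they do the work, as an engineer would, in place of code of your own. Each camera call takes 0.05 s, during which the arm holds its last target. There are 200 camera calls.

## Working session

There is one attempt and no reset: what is moved stays moved. The work goes in short steps, Python scripts to look and compute and a tool call to move; the robot and the scene stay as the last step left them, time stands still between calls to the robot, and variables do not carry over. Pictures are saved under pics/ and viewed, at most 10 in all, crops included, and the job is handed in when it is done.

Besides the shell and the picture viewer there is one more tool, called after ">>>" by a JSON object that holds its "name" and its "arguments", one argument or row to a line. carry_out: Moves the arm, as the interface text tells. Its arguments: {"type":"object","properties":{"rows":{"type":"array","items":{"type":"array","items":{"type":"array","items":{"type":"number"}}}},"grip_force":{"type":"number"}},"required":["rows"]}

```bash
mkdir -p pics; ls
cat > h.py <<'E'
import numpy as np, cv2
from cell import telemetry, vision
def P(n):
    p=vision.camera_params(n); return np.array(p["intrinsics"]),p["k1"],np.array(p["world_from_camera"])
def ray(n,uv):
    K,k1,T=P(n); d=cv2.undistortPoints(np.array([[uv]],float),K,np.array([k1,0,0,0.]))[0,0]
    r=T[:3,:3]@np.array([d[0],d[1],1]); return T[:3,3],r/np.linalg.norm(r)
def onz(n,uv,z):
    o,r=ray(n,uv); return o+r*(z-o[2])/r[2]
def proj(n,p):
    K,k1,T=P(n); Ti=np.linalg.inv(T)
    return cv2.projectPoints(np.array(p,float).reshape(-1,1,3),cv2.Rodrigues(Ti[:3,:3])[0],Ti[:3,3],K,np.array([k1,0,0,0.]))[0][:,0]
def snap(n,name):
    im=vision.read_camera(n); cv2.imwrite(f"pics/{name}.png",im[...,::-1]); return im
E
python3 - <<'E'
from h import *
for n in("top","side"):
    snap(n,n+"0"); K,k,T=P(n); print(n,K.round(1).tolist(),k,T.round(3).tolist())
print(telemetry.read_state())
E
```

```text
pics
top [[438.1, 0.0, 253.7], [0.0, 438.1, 193.4], [0.0, 0.0, 1.0]] 0.014224040863956545 [[-0.015, -0.984, 0.18, 0.362], [-1.0, 0.015, -0.002, 0.022], [-0.001, -0.18, -0.984, 1.012], [0.0, 0.0, 0.0, 1.0]]
side [[385.9, 0.0, 257.2], [0.0, 385.9, 186.3], [0.0, 0.0, 1.0]] -0.06449600379576788 [[0.99, -0.107, 0.088, 0.45], [-0.138, -0.7, 0.7, -0.701], [-0.013, -0.706, -0.709, 0.803], [0.0, 0.0, 0.0, 1.0]]
{'clock': 0.1, 'joint_positions': array([71.3204897 , 29.90568584, -2.0806231 , 91.66923538,  1.21323   ,
       58.50614535, -6.46391495]), 'qvel': array([-0.00914057, -0.18846322, -0.02344142, -0.10914874,  0.08272844,
        0.02401255, -0.08670177]), 'tau': array([ 3.64125895e-03, -9.28484774e+01,  1.98391378e+00, -3.70529330e+01,
        1.81727117e-02,  5.42832611e-03,  6.86181761e-05]), 'eef_pos': array([ 0.15804636, -0.60440214,  0.25579203]), 'ee_rot': array([-1.79941027e+02,  3.32980864e-03,  1.46543123e+01]), 'contact_force': array([ 0.01217245,  0.37379026, -0.16476917]), 'torque': array([ 0.06277243,  0.04002578, -0.05409983]), 'finger_force': 0.0, 'finger_gap': 0.08536407623774135}
```

View pics/top0.png

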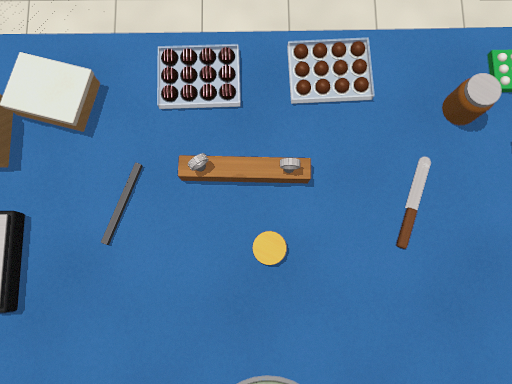

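View pics/side0.png

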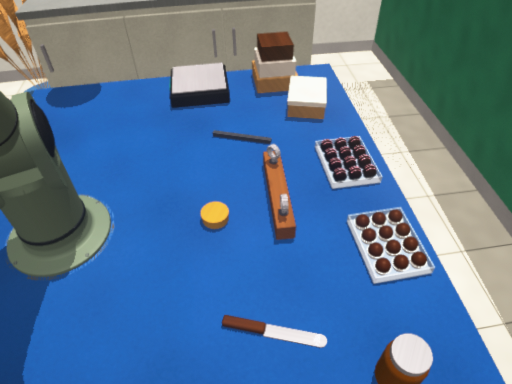

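The top view shows the bar from about (105,243) to (139,165) and the crooked eye at (198,161). The straight eye is at (290,163), the tin at (270,248) and the knife on the right. So the bar and the crooked eye are both on the robot's left (+y). The side view agrees: bar near (242,137), crooked eye near (273,153).

Run:
```python
from h import *
im=cv2.imread("pics/top0.png"); hsv=cv2.cvtColor(im,cv2.COLOR_BGR2HSV)
def big(m,roi):
    u0,v0,u1,v1=roi; z=np.zeros_like(m); z[v0:v1,u0:u1]=m[v0:v1,u0:u1]
    c=cv2.findContours(z,cv2.RETR_EXTERNAL,cv2.CHAIN_APPROX_NONE)[0]; return max(c,key=cv2.contourArea),z
H,S,V=cv2.split(hsv)
# bar: dark gray
c,m=big(((S<110)&(V<130)).astype('uint8')*255,(95,155,150,255))
w=np.array([onz("top",p[0],.012)[:2] for p in c]); r=cv2.minAreaRect((w*1000).astype('float32')); print("bar",r, cv2.boxPoints(r).round())
c,m=big(((H<20)&(S>100)).astype('uint8')*255,(170,145,320,190))
print("beam px",cv2.boxPoints(cv2.minAreaRect(c)).round(1).tolist())
w=np.array([onz("top",p[0],.05)[:2] for p in c]);r=cv2.minAreaRect((w*1000).astype('float32')); print("beam",r,cv2.boxPoints(r).round())
for roi in((180,145,215,178),(275,150,305,178)):
    c,m=big(((S<70)&(V>70)).astype('uint8')*255,roi)
    for z in(.086,.108):
        w=np.array([onz("top",p[0],z)[:2] for p in c]);r=cv2.minAreaRect((w*1000).astype('float32')); print("eye",z,r,cv2.boundingRect(c))
    q=np.array([onz("top",p[0],.05)[:2] for p in c]);
c,m=big(((H>18)&(H<32)&(S>150)).astype('uint8')*255,(240,220,300,275));print("tin",cv2.minEnclosingCircle(c),onz("top",cv2.minEnclosingCircle(c)[0],.03))
a=cv2.resize(im[140:195,165:325],None,fx=4,fy=4,interpolation=2)
s=cv2.imread("pics/side0.png"); b=cv2.resize(s[120:250,200:320],None,fx=3,fy=3,interpolation=2)[:330]
o=np.zeros((a.shape[0]+b.shape[0],640,3),'uint8');o[:a.shape[0]]=a;o[a.shape[0]:,:b.shape[1]]=b;cv2.imwrite("pics/crop0.png",o);print(o.shape)
```

```text
bar ((527.3472900390625, 325.2802734375), (20.123313903808594, 199.75811767578125), 68.8854751586914) [[431. 352.]
 [617. 280.]
 [624. 299.]
 [438. 371.]]
beam px [[177.6999969482422, 179.8000030517578], [178.1999969482422, 154.89999389648438], [310.3999938964844, 157.8000030517578], [309.8999938964844, 182.6999969482422]]
beam ((594.3592529296875, 41.665679931640625), (297.784423828125, 57.78605651855469), 87.84825134277344) [[ 560. -106.]
 [ 618. -108.]
 [ 629.  189.]
 [ 571.  192.]]
eye 0.086 ((602.7667236328125, 142.7093963623047), (36.50935363769531, 44.69183349609375), 6.531844139099121) (186, 153, 22, 18)
eye 0.108 ((597.034423828125, 139.84451293945312), (35.64159393310547, 43.629554748535156), 6.531939506530762) (186, 153, 22, 18)
eye 0.086 ((593.6859741210938, -58.26112365722656), (41.3626594543457, 33.61623764038086), 88.52900695800781) (280, 157, 20, 16)
eye 0.108 ((588.1694946289062, -56.349220275878906), (40.37952423095703, 32.81723403930664), 88.52900695800781) (280, 157, 20, 16)
tin ((268.8636474609375, 247.59091186523438), 16.657180786132812) [ 0.41800574 -0.01148254  0.03      ]
(550, 640, 3)
```

View pics/crop0.png

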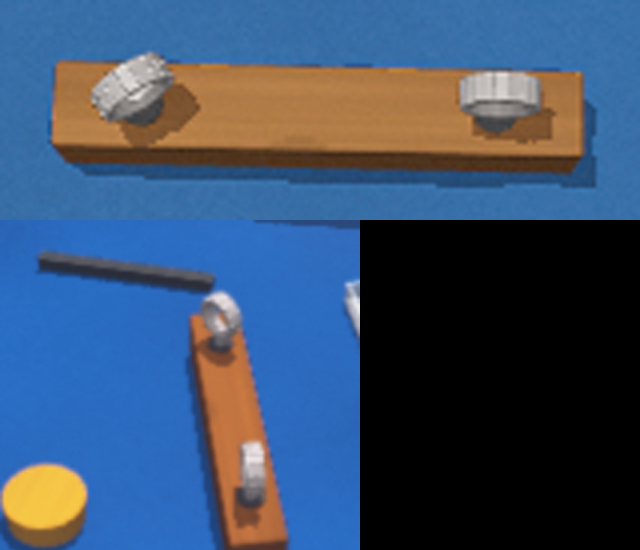

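The crop shows the crooked ring turned anticlockwise by about 36° relative to the beam (lower left (93,97) to upper right (172,75)). The other ring lies in line with the beam.

Measured values:
- **Beam:** centre about (0.5985, 0.0415), yaw about −2.1°.
- **Crooked eye:** about (0.602, 0.1415), with its hole at a world yaw of about +35°.
- **Bar:** centre (0.527, 0.325), yaw −21.1°.

I'll approach the near end of the bar with the tool at yaw 159°, a half turn round, so the last joint stays in range.

>>> {"name": "carry_out", "arguments": {
  "rows": [
    [[100, 0.045, 0.04, 0, 10], [100, 0.09, 0.08, 0, 20], [100, 0.135, 0.12, 0, 30], [100, 0.18, 0.16, 0, 40], [100, 0.225, 0.2, 0, 50]]
  ],
  "grip_force": 80
}}

```text
clock: 0.72
eef_pos: [0.3842, -0.4032, 0.2563]
ee_rot: [-180.0, 0.0, 65.0]
contact_force: [0.8, -1.8, 0.3]
finger_gap: 0.0858
finger_force: 0.0
```

>>> {"name": "carry_out", "arguments": {
  "rows": [
    [[80, 0.025, 0.055, 0, 10], [60, 0.05, 0.11, 0, 20], [40, 0.075, 0.165, 0, 30], [40, 0.1, 0.22, 0, 40], [40, 0.125, 0.275, 0, 50]]
  ]
}}

```text
clock: 1.35
eef_pos: [0.5085, -0.1279, 0.2563]
ee_rot: [-180.0, 0.0, 115.0]
contact_force: [0.3, -0.3, 0.7]
finger_gap: 0.0341
finger_force: 0.0
```

>>> {"name": "carry_out", "arguments": {
  "rows": [
    [[40, 0, 0.06, 0, 9], [40, 0, 0.12, 0, 18], [40, 0, 0.18, 0, 27], [40, 0, 0.24, 0, 36], [40, 0, 0.3, 0, 44.2]]
  ]
}}

```text
clock: 1.98
eef_pos: [0.5079, 0.172, 0.2562]
ee_rot: [-180.0, 0.0, 159.1]
contact_force: [1.4, -0.5, -0.7]
finger_gap: 0.0339
finger_force: 0.0
```

>>> {"name": "carry_out", "arguments": {
  "rows": [
    [[40, -0.01, 0.05, 0, 0], [40, -0.02, 0.1, -0.03, 0], [40, -0.03, 0.15, -0.08, 0], [40, -0.042, 0.1785, -0.12, 0], [40, -0.042, 0.1785, -0.12, 0]]
  ]
}}

```text
clock: 2.6
eef_pos: [0.4629, 0.3507, 0.1331]
ee_rot: [-179.8, -0.2, 159.1]
contact_force: [0.6, -0.5, 1.4]
finger_gap: 0.0342
finger_force: 0.0
```

Run:
```python
from h import *
t=snap("top","top1"); s=snap("side","side1"); st=telemetry.read_state()
for k in("clock","joint_positions","eef_pos","ee_rot","contact_force","finger_gap"):print(k,np.round(st[k],4))
a=t[130:290,60:220];b=s[90:250,170:330]
cv2.imwrite("pics/crop1.png",cv2.resize(np.hstack([a,b]),None,fx=2.5,fy=2.5,interpolation=2)[...,::-1])
```

```text
clock 2.7
joint_positions [-14.4     40.3909 -41.4058 102.4624  33.8158  50.3371  -2.5717]
eef_pos [0.4659 0.3488 0.136 ]
ee_rot [-1.799489e+02 -3.000000e-02  1.588905e+02]
contact_force [ 0.5324 -0.0452  0.2322]
finger_gap 0.0345
```

View pics/crop1.png

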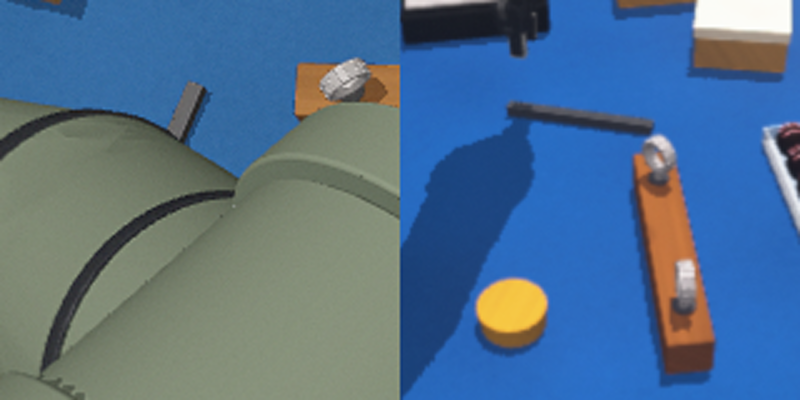

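In this picture the arm hides the bar's near end from the top camera. The side camera shows the fingers above the near end, and the bar and eyes are unchanged. Next I'll descend and close the gripper.

>>> {"name": "carry_out", "arguments": {
  "rows": [
    [[40, 0, 0, -0.04, 0], [40, 0, 0, -0.08, 0], [40, 0, 0, -0.104, 0], [40, 0, 0, -0.104, 0], [40, 0, 0, -0.104, 0]]
  ]
}}

```text
clock: 3.32
eef_pos: [0.4672, 0.3488, 0.0339]
ee_rot: [179.9, 0.1, 158.8]
contact_force: [0.1, -0.6, 0.3]
finger_gap: 0.0341
finger_force: 0.0
```

>>> {"name": "carry_out", "arguments": {
  "rows": [
    [[30, 0, 0, 0, 0], [24, 0, 0, 0, 0], [20, 0, 0, 0, 0], [10, 0, 0, 0, 0], [10, 0, 0, 0, 0]]
  ],
  "grip_force": 80
}}

```text
clock: 3.95
eef_pos: [0.4664, 0.3492, 0.033]
ee_rot: [180.0, 0.0, 158.9]
contact_force: [-1.5, -2.3, 11.7]
finger_gap: 0.013
finger_force: 78.7
```

Run:
```python
from h import *
s=snap("side","side2"); st=telemetry.read_state()
for k in("contact_force","torque","finger_gap","finger_force","eef_pos"):print(k,np.round(st[k],4))
print(proj("side",[0.527,.325,.008]))
cv2.imwrite("pics/crop2.png",cv2.resize(s[95:175,180:300],None,fx=5,fy=5,interpolation=2)[...,::-1])
```

```text
contact_force [-1.1732 -1.1268 12.6186]
torque [-0.3463  0.1902  0.1688]
finger_gap 0.013
finger_force 78.6721
eef_pos [0.4664 0.3492 0.033 ]
[[240.70420655 136.6522639 ]]
```

View pics/crop2.png

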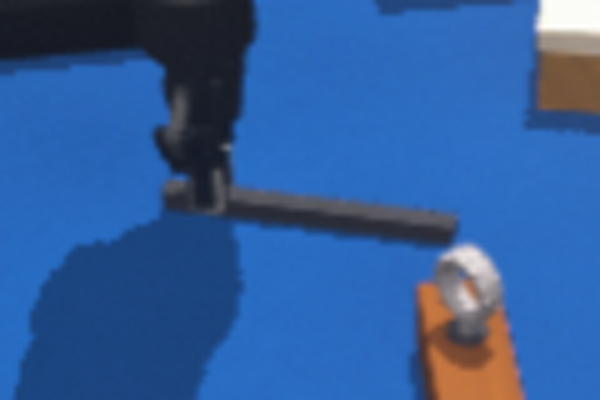

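The fingers hold the bar about 30 mm from its near end, around (205,195) in the crop, and the bar still lies flat. I'll lift it and check for droop.

>>> {"name": "carry_out", "arguments": {
  "rows": [
    [[10, 0, 0, 0.01, 0], [10, 0, 0, 0.03, 0], [10, 0, 0, 0.06, 0], [10, 0, 0, 0.09, 0], [10, 0, 0, 0.1, 0]]
  ]
}}

```text
clock: 4.62
eef_pos: [0.4666, 0.3493, 0.1348]
ee_rot: [179.9, 0.1, 158.8]
contact_force: [-0.4, 0.3, -1.6]
finger_gap: 0.0131
finger_force: 78.6
```

>>> {"name": "carry_out", "arguments": {
  "rows": [
    [[10, 0, 0, 0, 0], [10, 0, 0, 0, 0], [10, 0, 0, 0, 0], [10, 0, 0, 0, 0], [10, 0, 0, 0, 0]]
  ]
}}

```text
clock: 5.25
eef_pos: [0.466, 0.3489, 0.1321]
ee_rot: [-180.0, -0.0, 158.9]
contact_force: [-0.5, 0.2, -1.0]
finger_gap: 0.0134
finger_force: 78.6
```

Run:
```python
from h import *
s=snap("side","side3");t=snap("top","top3"); st=telemetry.read_state()
for k in("contact_force","torque","finger_gap","finger_force","eef_pos","ee_rot"):print(k,np.round(st[k],4))
o=np.hstack([cv2.resize(s[85:165,170:290],None,fx=3.3,fy=3.3,interpolation=2),cv2.resize(t[130:210,90:210],None,fx=3.3,fy=3.3,interpolation=2)])
p=np.array(st["eef_pos"]);a=np.radians(st["ee_rot"][2]-180);d=np.array([np.cos(a),np.sin(a),0])
print(d,"pred tip if level", proj("side",[p+d*.165-[0,0,.025]]),proj("top",[p+d*.165-[0,0,.025]]),"grip",proj("side",[p-[0,0,.025]]))
cv2.imwrite("pics/crop3.png",o[...,::-1])
```

```text
contact_force [ 0.7188  0.7819 -1.5025]
torque [ 0.0243  0.1059 -0.0145]
finger_gap 0.0134
finger_force 78.6007
eef_pos [0.466  0.3489 0.1322]
ee_rot [-1.799939e+02 -6.800000e-03  1.588579e+02]
[ 0.9326888  -0.36068213  0.        ] pred tip if level [[270.1841148  115.49341402]] [[127.06060279 152.45528967]] grip [[219.61303276 109.29466147]]
```

View pics/crop3.png

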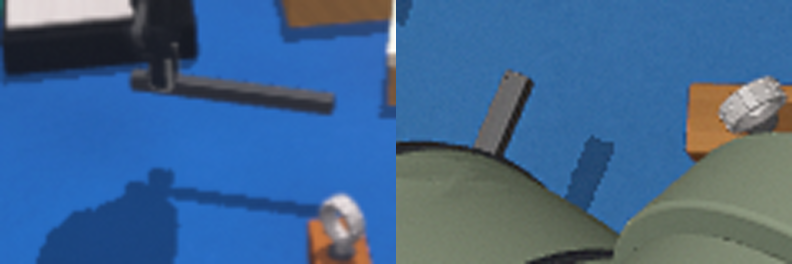

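Side and top views both put the bar's tip where a level bar predicts it, (270.9,115.9) against a predicted (270.2,115.5). So the grip is true. Next I'll move to just before the loop at yaw 34°.

>>> {"name": "carry_out", "arguments": {
  "rows": [
    [[10, -0.006, -0.055, 0.03, 9], [10, -0.012, -0.11, 0.05, 18], [10, -0.018, -0.17, 0.05, 27], [10, -0.024, -0.23, 0.05, 36], [10, -0.03, -0.29, 0.05, 45]]
  ],
  "grip_force": 100
}}

```text
clock: 5.98
eef_pos: [0.436, 0.0587, 0.1824]
ee_rot: [-180.0, 0.0, -156.1]
contact_force: [1.2, -0.3, -1.3]
finger_gap: 0.0123
finger_force: 101.2
```

>>> {"name": "carry_out", "arguments": {
  "rows": [
    [[10, 0, -0.029, 0, 6], [10, 0, -0.029, -0.03, 10.1], [10, 0, -0.029, -0.06, 10.1], [10, 0, -0.029, -0.071, 10.1], [10, 0, -0.029, -0.071, 10.1]]
  ]
}}

```text
clock: 6.6
eef_pos: [0.4363, 0.032, 0.1113]
ee_rot: [180.0, -0.0, -146.3]
contact_force: [0.2, 1.0, -0.4]
finger_gap: 0.0124
finger_force: 101.2
```

Run:
```python
from h import *
s=snap("side","side4");t=snap("top","top4"); st=telemetry.read_state()
for k in("clock","joint_positions","contact_force","torque","finger_gap","eef_pos","ee_rot"):print(k,np.round(st[k],4))
o=np.hstack([cv2.resize(s[115:215,190:310],None,fx=3.3,fy=3.3,interpolation=2),cv2.resize(t[130:230,160:280],None,fx=3.3,fy=3.3,interpolation=2)])
p=np.array(st["eef_pos"]);a=np.radians(st["ee_rot"][2]-180);d=np.array([np.cos(a),np.sin(a),0]);e=np.array([.602,.1415,.086])
q=p+d*.165-[0,0,.025]
for n in("side","top"):print(n,"tip",proj(n,[q]),"eye",proj(n,[e, e+[0,0,.022],e-[0,0,.022]]).round(1).tolist())
print("lateral",np.cross(d[:2],(e-p)[:2]),"along",d@(e-p))
cv2.imwrite("pics/crop4.png",o[...,::-1])
```

```text
clock 6.7
joint_positions [ 28.9553  36.9069 -53.9675 123.8189  46.1442  42.3648  67.4075]
contact_force [-0.4125 -0.1754 -1.6656]
torque [-0.0294  0.0606 -0.0427]
finger_gap 0.0127
eef_pos [0.4368 0.0319 0.1121]
ee_rot [-1.799694e+02  4.480000e-02 -1.463093e+02]
side tip [[263.6420755  156.15605783]] eye [[272.3, 151.4], [272.4, 145.5], [272.2, 157.2]]
top tip [[205.81864244 174.38508041]] eye [[197.6, 162.1], [196.3, 159.5], [198.9, 164.6]]
lateral -0.00044830911256774075 along 0.1982264382233758<stdin>:8: DeprecationWarning: Arrays of 2-dimensional vectors are deprecated. Use arrays of 3-dimensional vectors instead. (deprecated in NumPy 2.0)
```

View pics/crop4.png

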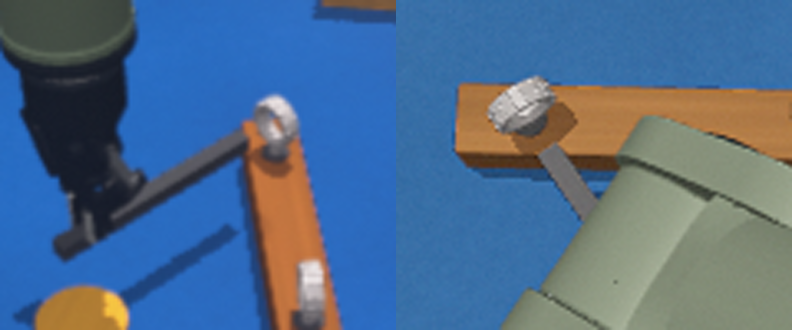

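The side view shows the bar tip just before the loop, at crop (243,138), and the ring centred near (276,121). In the top view the tip is at (555,150) and the ring centre at (522,104). Both match the predictions within 1–2 px, and the bar is aimed at the hole. I'll insert it in two steps.

>>> {"name": "carry_out", "arguments": {
  "rows": [
    [[10, 0.0085, 0.005, 0, 0], [10, 0.017, 0.0105, 0, 0], [10, 0.0255, 0.0155, 0, 0], [10, 0.034, 0.021, 0, 0], [10, 0.042, 0.027, 0, 0]]
  ]
}}

```text
clock: 7.32
eef_pos: [0.479, 0.0591, 0.1113]
ee_rot: [180.0, 0.0, -146.3]
contact_force: [-0.0, -0.1, -0.6]
finger_gap: 0.0126
finger_force: 101.2
```

>>> {"name": "carry_out", "arguments": {
  "rows": [
    [[10, 0.0085, 0.0055, 0, 0], [10, 0.017, 0.011, 0, 0], [10, 0.0255, 0.0165, 0, 0], [10, 0.035, 0.0235, 0, 0], [10, 0.035, 0.0235, 0, 0]]
  ]
}}

```text
clock: 7.95
eef_pos: [0.5139, 0.0829, 0.1113]
ee_rot: [180.0, 0.0, -146.3]
contact_force: [-0.8, -0.1, -1.3]
finger_gap: 0.0124
finger_force: 101.2
```

Run:
```python
from h import *
s=snap("side","side5");t=snap("top","top5"); st=telemetry.read_state()
for k in("clock","contact_force","torque","finger_gap","eef_pos","ee_rot"):print(k,np.round(st[k],4))
o=np.hstack([cv2.resize(s[115:215,190:310],None,fx=3.3,fy=3.3,interpolation=2),cv2.resize(t[130:230,160:280],None,fx=3.3,fy=3.3,interpolation=2)])
cv2.imwrite("pics/crop5.png",o[...,::-1])
```

```text
clock 8.05
contact_force [ 0.1568 -0.0306 -2.0365]
torque [-0.108   0.1     0.0309]
finger_gap 0.0123
eef_pos [0.5132 0.0821 0.1112]
ee_rot [ 1.799953e+02 -2.400000e-02 -1.463153e+02]
```

View pics/crop5.png

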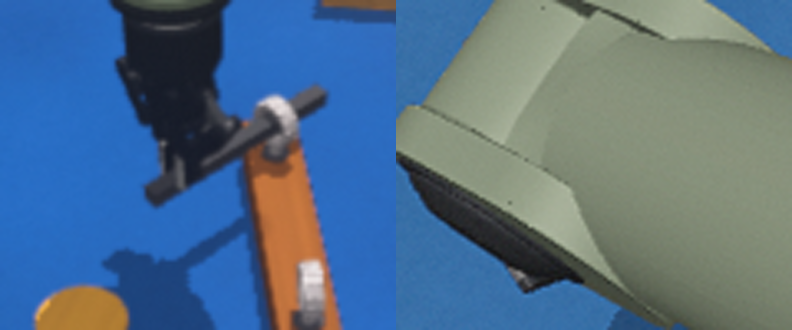

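The bar is through the loop, with its tip beyond the ring at crop (325,95) and no contact force. Now I'll swing it clockwise about the eye axis: first the free play, then under load.

>>> {"name": "carry_out", "arguments": {
  "rows": [
    [[10, -0.0048, 0.008, 0, -5.4], [10, -0.0091, 0.0171, 0, -10.8], [10, -0.0126, 0.0266, 0, -16.2], [10, -0.0152, 0.0364, 0, -21.6], [10, -0.0169, 0.0464, 0, -27]]
  ],
  "grip_force": 120
}}

```text
clock: 8.68
eef_pos: [0.4961, 0.1285, 0.1113]
ee_rot: [-180.0, -0.0, -173.5]
contact_force: [0.5, -0.4, -1.3]
finger_gap: 0.0114
finger_force: 118.1
```

>>> {"name": "carry_out", "arguments": {
  "rows": [
    [[10, -0.0006, 0.0074, 0, -4], [10, -0.0007, 0.0149, 0, -8], [10, -0.0002, 0.0224, 0, -12], [10, 0.0007, 0.0299, 0, -16], [10, 0.0022, 0.0372, 0, -20]]
  ]
}}

```text
clock: 9.3
eef_pos: [0.4983, 0.1657, 0.1113]
ee_rot: [-180.0, -0.0, 166.6]
contact_force: [-2.0, 0.6, -0.6]
finger_gap: 0.0118
finger_force: 118.2
```

Run:
```python
from h import *
st=telemetry.read_state()
for k in("clock","contact_force","torque","finger_gap","eef_pos","ee_rot"):print(k,np.round(st[k],4))
```

```text
clock 9.3
contact_force [-1.9679  0.623  -0.6038]
torque [0.1528 0.2681 0.3682]
finger_gap 0.0118
eef_pos [0.4983 0.1657 0.1113]
ee_rot [-1.799818e+02 -1.300000e-02  1.665670e+02]
```

>>> {"name": "carry_out", "arguments": {
  "rows": [
    [[10, 0.002, 0.0072, 0, -4], [10, 0.0044, 0.0143, 0, -8], [10, 0.0074, 0.0212, 0, -12], [10, 0.0099, 0.0262, 0, -15], [10, 0.0099, 0.0262, 0, -15]]
  ]
}}

```text
clock: 9.93
eef_pos: [0.5081, 0.1922, 0.1113]
ee_rot: [-180.0, -0.0, 151.7]
contact_force: [-2.7, 3.1, -0.9]
finger_gap: 0.012
finger_force: 118.2
```

Run:
```python
from h import *
s=snap("side","side6");t=snap("top","top6"); st=telemetry.read_state()
for k in("clock","joint_positions","contact_force","torque","finger_gap","eef_pos","ee_rot"):print(k,np.round(st[k],4))
o=np.hstack([cv2.resize(s[130:220,230:300],None,fx=6,fy=6,interpolation=2),cv2.resize(t[130:220,165:225],None,fx=6,fy=6,interpolation=2)])
print(o.shape);cv2.imwrite("pics/crop6.png",o[...,::-1])
```

```text
clock 10.025
joint_positions [  0.3267  38.9199 -38.2152 109.1939  34.1285  43.7925   4.5393]
contact_force [-5.3605  3.6606 -1.587 ]
torque [0.7535 0.9158 0.3389]
finger_gap 0.0123
eef_pos [0.5081 0.192  0.1113]
ee_rot [-1.799943e+02 -2.950000e-02  1.517822e+02]
(540, 780, 3)
```

View pics/crop6.png

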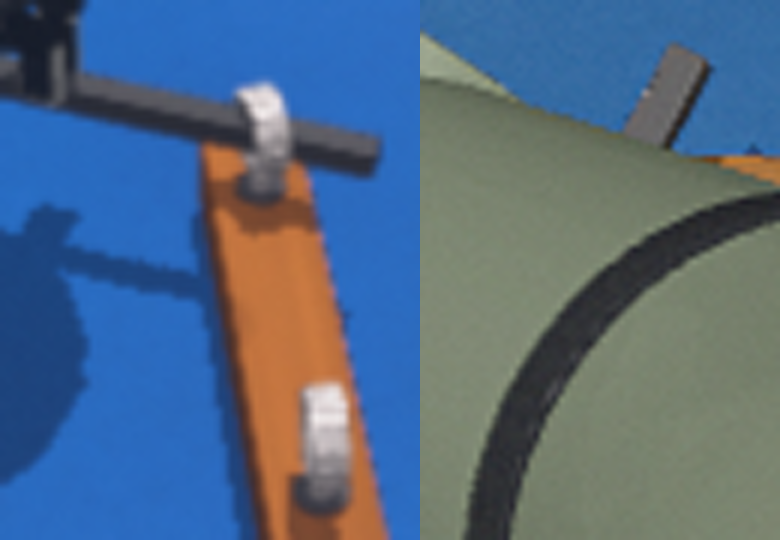

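The side view shows the crooked ring now nearly in line with the beam, at crop (262,140), with some turn left. The bar is at yaw −28° and wedged. I'll push a further 2.4°, then swing back to unload, draw out partway and look.

>>> {"name": "carry_out", "arguments": {
  "rows": [
    [[10, 0.0012, 0.002, 0, -1.2], [10, 0.0023, 0.0039, 0, -2.4], [10, 0.0023, 0.0039, 0, -2.4], [10, 0.0023, 0.0039, 0, -2.4], [10, -0.001, -0.0025, 0, 1.5]]
  ]
}}

```text
clock: 10.65
eef_pos: [0.5076, 0.1894, 0.1113]
ee_rot: [180.0, 0.0, 153.3]
contact_force: [0.7, 0.4, -0.9]
finger_gap: 0.0117
finger_force: 118.1
```

>>> {"name": "carry_out", "arguments": {
  "rows": [
    [[10, -0.0025, -0.0065, 0, 3.5], [10, -0.005, -0.0135, 0, 7.5], [10, -0.0075, -0.02, 0, 11], [10, -0.0081, -0.0206, 0, 11.8], [10, -0.0081, -0.0206, 0, 11.8]]
  ]
}}

```text
clock: 11.28
eef_pos: [0.4997, 0.1687, 0.1113]
ee_rot: [180.0, 0.0, 164.9]
contact_force: [0.7, 0.0, -0.9]
finger_gap: 0.0115
finger_force: 118.0
```

Run:
```python
from h import *
s=snap("side","side7"); st=telemetry.read_state()
for k in("clock","contact_force","torque","eef_pos","ee_rot"):print(k,np.round(st[k],4))
def edges(im,e):
    hsv=cv2.cvtColor(im,cv2.COLOR_RGB2HSV); m=((hsv[...,1]<75)&(hsv[...,2]>100)).astype('uint8')
    u,v=proj("side",[e])[0]; out=[]
    for r in range(int(v)-7,int(v)+6):
        c=np.where(m[r,int(u)-9:int(u)+10])[0]; out.append((r,c.min()+int(u)-9,c.max()+int(u)-9) if len(c) else (r,))
    return out
for f in("side0","side6","side7"):
    im=cv2.imread(f"pics/{f}.png")[...,::-1]
    print(f,"C",*edges(im,[.603,.141,.086]));print("  S",*edges(im,[.595,-.0585,.086]))
```

```text
clock 11.325
contact_force [-0.5119 -0.1096 -1.3694]
torque [ 0.0611  0.1261 -0.0342]
eef_pos [0.4997 0.1689 0.1114]
ee_rot [1.799919e+02 9.500000e-03 1.649156e+02]
side0 C (144, np.int64(271), np.int64(274)) (145, np.int64(270), np.int64(275)) (146, np.int64(268), np.int64(276)) (147, np.int64(268), np.int64(277)) (148, np.int64(267), np.int64(278)) (149, np.int64(267), np.int64(278)) (150, np.int64(267), np.int64(279)) (151, np.int64(264), np.int64(279)) (152, np.int64(263), np.int64(279)) (153, np.int64(263), np.int64(279)) (154, np.int64(263), np.int64(279)) (155, np.int64(263), np.int64(279)) (156, np.int64(263), np.int64(280))
  S (195, np.int64(280), np.int64(289)) (196, np.int64(280), np.int64(289)) (197, np.int64(280), np.int64(287)) (198, np.int64(280), np.int64(287)) (199, np.int64(280), np.int64(287)) (200, np.int64(280), np.int64(290)) (201, np.int64(280), np.int64(290)) (202, np.int64(280), np.int64(287)) (203, np.int64(280), np.int64(287)) (204, np.int64(280), np.int64(291)) (205, np.int64(280), np.int64(291)) (206, np.int64(281), np.int64(291)) (207, np.int64(281), np
[... 1208 characters left out ...]
.int64(281)) (151, np.int64(272), np.int64(279)) (152, np.int64(272), np.int64(278)) (153, np.int64(272), np.int64(277)) (154, np.int64(273), np.int64(277)) (155, np.int64(273), np.int64(277)) (156, np.int64(271), np.int64(278))
  S (195, np.int64(280), np.int64(289)) (196, np.int64(280), np.int64(289)) (197, np.int64(280), np.int64(289)) (198, np.int64(280), np.int64(287)) (199, np.int64(280), np.int64(287)) (200, np.int64(280), np.int64(290)) (201, np.int64(280), np.int64(290)) (202, np.int64(280), np.int64(287)) (203, np.int64(280), np.int64(287)) (204, np.int64(280), np.int64(291)) (205, np.int64(280), np.int64(291)) (206, np.int64(281), np.int64(291)) (207, np.int64(281), np.int64(287))
```

>>> {"name": "carry_out", "arguments": {
  "rows": [
    [[10, -0.0193, 0.0052, 0, 0], [10, -0.0386, 0.0104, 0, 0], [10, -0.0579, 0.0156, 0, 0], [10, -0.0772, 0.0208, 0, 0], [10, -0.0966, 0.026, 0, 0]]
  ]
}}

```text
clock: 11.95
eef_pos: [0.4024, 0.1953, 0.1114]
ee_rot: [180.0, 0.0, 164.9]
contact_force: [-0.1, 0.0, -1.4]
finger_gap: 0.0116
finger_force: 118.0
```

>>> {"name": "carry_out", "arguments": {
  "rows": [
    [[10, 0, 0.03, 0, 0], [10, 0, 0.07, 0, 0], [10, 0.01, 0.11, 0, 0], [10, 0.02, 0.13, 0, 0], [10, 0.02, 0.13, 0, 0]]
  ]
}}

```text
clock: 12.58
eef_pos: [0.4229, 0.3266, 0.1112]
ee_rot: [179.9, -0.0, 165.0]
contact_force: [0.3, -0.3, -1.0]
finger_gap: 0.0118
finger_force: 118.1
```

Run:
```python
from h import *
s=snap("side","side8");t=snap("top","top8"); st=telemetry.read_state()
for k in("clock","joint_positions","contact_force","eef_pos","ee_rot"):print(k,np.round(st[k],4))
o=np.vstack([cv2.resize(t[145:185,170:320],None,fx=5,fy=5,interpolation=2),np.pad(cv2.resize(s[125:225,180:300],None,fx=3.8,fy=3.8,interpolation=2),((0,0),(0,294),(0,0)))])
print(o.shape);cv2.imwrite("pics/crop8.png",o[...,::-1])
```

```text
clock 12.675
joint_positions [-14.1839  39.1896 -41.4766 110.6112  36.8121  44.3092  -1.8193]
contact_force [-0.2587  0.3373 -1.0977]
eef_pos [0.4226 0.3246 0.1111]
ee_rot [-1.799682e+02 -1.260000e-02  1.649688e+02]
(580, 750, 3)
```

View pics/crop8.png

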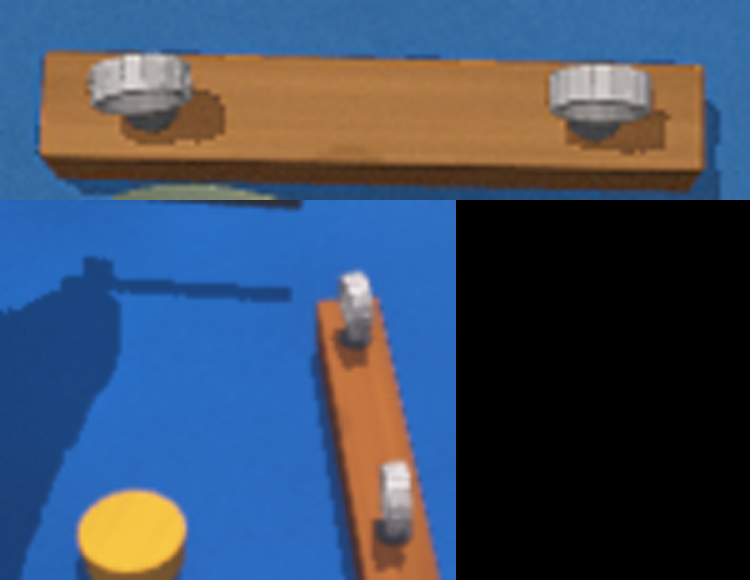

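The bar is out. The top view shows the crooked ring almost straight, its ends at about (92,97) and (190,92), with a slight anticlockwise remainder. The straight eye spans (550–650, 95) and is unchanged. I'll now put numbers on it.

```bash
cat > ang.py <<'E'
from h import *
import sys
def ang(f,e):
    im=cv2.imread(f"pics/{f}.png"); e=np.array(e)
    u,v=proj("top",[e])[0]; u0,v0=int(u)-16,int(v)-14
    b=cv2.resize(im[v0:v0+28,u0:u0+32],None,fx=8,fy=8,interpolation=cv2.INTER_CUBIC)
    h=cv2.cvtColor(b,cv2.COLOR_BGR2HSV); m=((h[...,1]<75)&(h[...,2]>105)).astype('uint8')*255
    c=max(cv2.findContours(m,cv2.RETR_EXTERNAL,cv2.CHAIN_APPROX_NONE)[0],key=cv2.contourArea)[:,0].astype(float)
    c=(c+.5)/8-.5+[u0,v0]
    o=P("top")[2][:3,3]; lean=(e-o)[1]/(o[2]-e[2]); s=22e-3*np.sin(np.arctan(lean))
    pts=[]
    for sg in(1,-1): # +y = left end
        x=c[:,0]*sg; sel=c[x<x.min()+1.2]; pts.append(onz("top",[sel[:,0].mean(),(sel[:,1].min()+sel[:,1].max())/2],e[2]+sg*s))
    d=(pts[0]-pts[1])[:2]; return np.degrees(np.arctan2(-d[0],d[1])).round(1), (np.linalg.norm(d)*1e3).round(1), ((pts[0]+pts[1])/2).round(4)
for f in sys.argv[1:]:
    print(f,"C",ang(f,[.603,.141,.086]),"S",ang(f,[.595,-.0585,.086]))
E
python3 ang.py top0 top8
```

```text
top0 C (np.float64(16.9), np.float64(43.4), array([0.6051, 0.1418, 0.086 ])) S (np.float64(-3.1), np.float64(66.6), array([ 0.6103, -0.0563,  0.086 ]))
top8 C (np.float64(4.0), np.float64(42.4), array([0.604 , 0.1414, 0.086 ])) S (np.float64(-13.7), np.float64(58.2), array([ 0.6053, -0.0513,  0.086 ]))
```

```bash
for v in 125 140 155; do sed -i "s/h\[...,2\]>[0-9]*)/h[...,2]>$v)/; s/h\[...,1\]<75/h[...,1]<50/" ang.py; python3 ang.py top0 top3 top8|tr -d '\n'; echo; done
```

```text
top0 C (np.float64(17.9), np.float64(42.4), array([0.6054, 0.1419, 0.086 ])) S (np.float64(-1.1), np.float64(41.6), array([ 0.5981, -0.0584,  0.086 ]))top3 C (np.float64(17.6), np.float64(42.3), array([0.6054, 0.1419, 0.086 ])) S (np.float64(-1.3), np.float64(41.4), array([ 0.5983, -0.0583,  0.086 ]))top8 C (np.float64(7.7), np.float64(41.2), array([0.6057, 0.1417, 0.086 ])) S (np.float64(-1.3), np.float64(41.4), array([ 0.5982, -0.0583,  0.086 ]))
top0 C (np.float64(17.6), np.float64(41.8), array([0.6055, 0.1419, 0.086 ])) S (np.float64(-1.1), np.float64(40.6), array([ 0.5985, -0.0579,  0.086 ]))top3 C (np.float64(14.7), np.float64(41.0), array([0.6066, 0.1418, 0.086 ])) S (np.float64(-0.9), np.float64(40.3), array([ 0.5986, -0.0578,  0.086 ]))top8 C (np.float64(9.1), np.float64(37.6), array([0.6063, 0.1434, 0.086 ])) S (np.float64(-1.5), np.float64(40.2), array([ 0.5988, -0.0578,  0.086 ]))
top0 C (np.float64(20.2), np.float64(38.1), array([0.6083, 0.1435, 0.086 ])) S (np.float64(-0.9), np.float64(39.8), array([ 0.5987, -0.0575,  0.086 ]))top3 C (np.float64(20.3), np.float64(38.0), array([0.6084, 0.1435, 0.086 ])) S (np.float64(-0.9), np.float64(39.5), array([ 0.5987, -0.0574,  0.086 ]))top8 C (np.float64(8.0), np.float64(35.8), array([0.607 , 0.1433, 0.086 ])) S (np.float64(-0.9), np.float64(39.5), array([ 0.5987, -0.0574,  0.086 ]))
```

```bash
cat > ang2.py <<'E'
from h import *
import sys
def ang(f,e,th=0):
    im=cv2.imread(f"pics/{f}.png"); S=cv2.cvtColor(im,cv2.COLOR_BGR2HSV)[...,1].astype(float)
    t=np.array(e)+[0,0,.022]+.008*np.array([np.cos(th),np.sin(th),0]); u,v=proj("top",[t])[0]; A=[]
    for c in range(int(round(u))-5,int(round(u))+6):
        col=S[int(v)-6:int(v)+8,c]; k=np.where((col[:-1]>=90)&(col[1:]<90))[0]
        if len(k): k=k[0]; A.append(onz("top",[c,int(v)-6+k+(col[k]-90)/(col[k]-col[k+1])],.108)[:2])
    A=np.array(A); p=np.polyfit(A[:,1]-t[1],A[:,0]-t[0],2)   # x as function of y
    return np.degrees(np.arctan(-p[1])).round(1), (p[2]*1e3).round(1), len(A)
for f in sys.argv[1:]:
    print(f,"C",[ang(f,[.603,.141,.086],a) for a in((.6,.7) if f in("top0","top3") else(0,.1))],"S",ang(f,[.595,-.0585,.086],-.03))
E
python3 ang2.py top0 top3 top8
```

```text
top0 C [(np.float64(5.6), np.float64(3.1), 11), (np.float64(4.6), np.float64(3.5), 11)] S (np.float64(-5.3), np.float64(2.2), 11)
top3 C [(np.float64(5.5), np.float64(3.1), 11), (np.float64(4.5), np.float64(3.5), 11)] S (np.float64(-6.0), np.float64(2.2), 11)
top8 C [(np.float64(-5.3), np.float64(1.4), 11), (np.float64(-5.1), np.float64(1.6), 11)] S (np.float64(-5.9), np.float64(2.2), 11)
```

```bash
cat > ang3.py <<'E'
# widths of the ring outline along the two image diagonals: D = w(+45)-w(-45); compared with the projected rim circles
from h import *
import sys
def D(p):
    a=p@np.array([1,1])/2**.5; b=p@np.array([1,-1])/2**.5; return np.ptp(a)-np.ptp(b)
def meas(n,f,e,v):
    im=cv2.imread(f"pics/{f}.png"); u,w=proj(n,[e])[0]; u0,v0=int(u)-14,int(w)-12
    b=cv2.resize(im[v0:v0+24,u0:u0+28],None,fx=8,fy=8,interpolation=cv2.INTER_CUBIC)
    h=cv2.cvtColor(b,cv2.COLOR_BGR2HSV); m=((h[...,1]<50)&(h[...,2]>v)).astype('uint8')*255
    m=cv2.morphologyEx(m,cv2.MORPH_OPEN,np.ones((13,13),'uint8'))
    c=max(cv2.findContours(m,cv2.RETR_EXTERNAL,cv2.CHAIN_APPROX_NONE)[0],key=cv2.contourArea)[:,0]/8.
    return D(c),np.ptp(c[:,0]),np.ptp(c[:,1])
def pred(n,e,deg):
    t=np.radians(deg); x=np.array([np.cos(t),np.sin(t),0]);y=np.array([-np.sin(t),np.cos(t),0]);f=np.linspace(0,2*np.pi,180)
    q=np.concatenate([e+s*.008*x+.022*(np.cos(f)[:,None]*y+np.sin(f)[:,None]*np.array([0,0,1])) for s in(-1,1)])
    p=proj(n,q); return D(p),np.ptp(p[:,0]),np.ptp(p[:,1])
C=np.array([.603,.141,.086]);S=np.array([.595,-.0585,.086])
if len(sys.argv)==1:
    for n in("top","side"):
        for k,e in(("C",C),("S",S)): print(n,k,"pred",[(d,np.round(pred(n,e,d),1).tolist()) for d in(-8,-5,-2,1,4,7,10,34)])
for f in (sys.argv[1:] or["top0","top8","side0","side8"]):
    n=f.rstrip("0123456789")
    for v in(110,125,140): print(f,v,"C",np.round(meas(n,f,C,v),1),"S",np.round(meas(n,f,S,v),1))
E
python3 ang3.py
```

```text
top C pred [(-8, [2.7, 21.3, 12.7]), (-5, [1.8, 21.0, 12.4]), (-2, [1.0, 20.7, 12.2]), (1, [0.1, 20.5, 12.3]), (4, [-0.7, 20.8, 12.5]), (7, [-1.6, 21.1, 12.8]), (10, [-2.4, 21.3, 13.3]), (34, [-7.5, 21.1, 18.2])]
top S pred [(-8, [1.6, 21.0, 12.6]), (-5, [0.8, 20.7, 12.3]), (-2, [-0.1, 20.4, 12.2]), (1, [-0.9, 20.6, 12.2]), (4, [-1.8, 20.9, 12.4]), (7, [-2.7, 21.2, 12.8]), (10, [-3.5, 21.4, 13.2]), (34, [-9.7, 20.8, 18.2])]
side C pred [(-8, [0.1, 6.0, 15.4]), (-5, [0.5, 6.8, 15.5]), (-2, [1.0, 7.5, 15.7]), (1, [1.4, 8.3, 15.8]), (4, [1.8, 9.0, 16.0]), (7, [2.1, 9.7, 16.1]), (10, [2.5, 10.4, 16.1]), (34, [2.7, 14.6, 16.2])]
side S pred [(-8, [0.2, 7.4, 17.6]), (-5, [0.8, 8.1, 17.8]), (-2, [1.4, 9.0, 18.0]), (1, [1.9, 9.8, 18.2]), (4, [2.4, 10.6, 18.3]), (7, [2.9, 11.4, 18.4]), (10, [3.3, 12.1, 18.5]), (34, [3.8, 16.8, 18.3])]
top0 110 C [-7.7 18.8 15.5] S [ 0.2 19.8 11.6]
top0 125 C [-8.  18.1 14.9] S [-0.3 19.5  8.2]
top0 140 C [-7.5 17.1 13.8] S [-0.4 19.1  7.9]
top8 110 C [-1.9 19.8 11.9] S [ 0.1 19.8 11.6]
top8 125 C [-2.7 18.1  9.1] S [-0.4 19.4  8.2]
top8 140 C [-2.6 17.5  8.8] S [-0.5 19.   7.9]
side0 110 C [ 2.4 12.4 14.6] S [ 1.   7.4 16.4]
side0 125 C [ 1.2 11.1 13.6] S [ 1.1  7.4 14.6]
side0 140 C [6.5 9.5 9.9] S [ 1.5  7.2 14.1]
side8 110 C [ 0.9  7.9 13.4] S [ 1.   7.4 16.5]
side8 125 C [ 1.1  7.8 12.2] S [ 1.1  7.4 14.6]
side8 140 C [ 2.3  7.4 11.2] S [ 1.6  7.4 14.1]
```

The outline widths put the crooked eye at about +7° in world yaw, roughly 9° from the beam line of −2°. The straight eye reads −2° to −3°, and the first picture reads 35°, both as expected. The pads gave way under load, so the bar lagged. I'll reinsert at yaw 0 and push to about −39.5°.

>>> {"name": "carry_out", "arguments": {
  "rows": [
    [[10, -0.012, -0.045, 0, 4], [10, -0.0176, -0.095, 0, 9], [10, -0.0176, -0.145, 0, 13], [10, -0.0176, -0.1836, 0, 15.1], [10, -0.0176, -0.1836, 0, 15.1]]
  ]
}}

```text
clock: 13.3
eef_pos: [0.405, 0.1375, 0.1112]
ee_rot: [-179.9, -0.0, 179.8]
contact_force: [-0.5, 1.1, -0.8]
finger_gap: 0.0117
finger_force: 118.2
```

Run:
```python
from h import *
s=snap("side","side9"); st=telemetry.read_state()
for k in("clock","contact_force","eef_pos","ee_rot"):print(k,np.round(st[k],4))
p=np.array(st["eef_pos"]); q=p+[.165,0,-.025]; print("tip pred",proj("side",[q]))
b=s[130:180,225:285]; h=cv2.cvtColor(b,cv2.COLOR_RGB2HSV); m=((h[...,1]<110)&(h[...,2]<115)); 
for r in range(0,50,2): print(130+r,''.join('#' if x else '.' for x in m[r]))
```

```text
clock 13.35
contact_force [ 0.841  -0.1847 -1.5659]
eef_pos [0.4052 0.1395 0.1114]
ee_rot [-1.799503e+02  7.500000e-03  1.798799e+02]
tip pred [[261.47512266 152.85933755]]
130 ............................................................
132 ............................................................
134 ............................................................
136 ............................................................
138 ............................................................
140 ............................................................
142 ............................................................
144 ............................................................
146 ............................................................
148 ............................................................
150 ............................................................
152 ...........................##########.......................
154 ......#################################.....................
156 #######################################..........###........
158 ##########################............#.......######........
160 #####.................................#.....########........
162 ......................................#.....########........
164 .......................................#........##..........
166 .......................................#....................
168 .......................................#....................
170 ........................................#...................
172 ........................................#...................
174 ........................................#...................
176 ........................................##..................
178 .........................................#..................
```

>>> {"name": "carry_out", "arguments": {
  "rows": [
    [[10, 0.015, 0.001, 0.001, 0], [10, 0.03, 0.0015, 0.001, 0], [10, 0.045, 0.0015, 0.001, 0], [10, 0.06, 0.0015, 0.001, 0], [10, 0.075, 0.0015, 0.001, 0]]
  ]
}}

```text
clock: 13.98
eef_pos: [0.4813, 0.1429, 0.1122]
ee_rot: [180.0, -0.0, -179.9]
contact_force: [-0.7, 0.8, -1.0]
finger_gap: 0.0113
finger_force: 118.2
```

>>> {"name": "carry_out", "arguments": {
  "rows": [
    [[10, 0.02, 0, 0, 0], [10, 0.021, 0.0143, 0, -8], [10, 0.024, 0.0284, 0, -16], [10, 0.0289, 0.0419, 0, -24], [10, 0.0321, 0.0484, 0, -28]]
  ]
}}

```text
clock: 14.6
eef_pos: [0.5126, 0.1917, 0.1121]
ee_rot: [-180.0, -0.0, 151.9]
contact_force: [-3.6, -1.4, -1.7]
finger_gap: 0.0117
finger_force: 118.3
```

>>> {"name": "carry_out", "arguments": {
  "rows": [
    [[10, 0.0026, 0.0046, 0, -3], [10, 0.0055, 0.0092, 0, -6], [10, 0.0086, 0.0136, 0, -9], [10, 0.0114, 0.0171, 0, -11.5], [10, 0.0114, 0.0171, 0, -11.5]]
  ]
}}

```text
clock: 15.22
eef_pos: [0.5238, 0.2084, 0.1121]
ee_rot: [-180.0, -0.0, 140.6]
contact_force: [-3.0, -0.4, 0.0]
finger_gap: 0.012
finger_force: 118.3
```

```bash
python3 - <<'E'
from h import *
s=snap("side","side10"); st=telemetry.read_state()
for k in("clock","contact_force","torque","eef_pos","ee_rot"):print(k,np.round(st[k],4))
E
python3 ang3.py side10
```

```text
clock 15.275
contact_force [-2.9692 -0.1324 -0.8223]
torque [-0.0068  0.8302  0.0101]
eef_pos [0.5237 0.2083 0.1121]
ee_rot [-1.799752e+02 -1.430000e-02  1.406295e+02]
side10 110 C [-0.2  6.9 12.5] S [ 1.1  7.4 16.5]
side10 125 C [ 0.7  6.5 11.1] S [ 1.1  7.4 14.6]
side10 140 C [0.8 6.1 9.9] S [ 1.7  7.4 14.1]
```

>>> {"name": "carry_out", "arguments": {
  "rows": [
    [[10, -0.0055, -0.0075, 0, 4.9], [10, -0.01, -0.0145, 0, 9.7], [10, -0.014, -0.023, 0, 14.6], [10, -0.0175, -0.0321, 0, 19.4], [10, -0.0202, -0.0406, 0, 24.4]]
  ]
}}

```text
clock: 15.9
eef_pos: [0.504, 0.1673, 0.1125]
ee_rot: [180.0, 0.0, 165.2]
contact_force: [0.0, -0.3, -1.5]
finger_gap: 0.0117
finger_force: 118.2
```

>>> {"name": "carry_out", "arguments": {
  "rows": [
    [[10, 0, 0, 0, 0], [10, -0.0241, 0.0065, 0, 0], [10, -0.0483, 0.013, 0, 0], [10, -0.0724, 0.0195, 0, 0], [10, -0.0966, 0.026, 0, 0]]
  ]
}}

```text
clock: 16.52
eef_pos: [0.4066, 0.1944, 0.1125]
ee_rot: [179.9, 0.0, 164.9]
contact_force: [-0.1, 1.6, -1.7]
finger_gap: 0.0118
finger_force: 118.3
```

>>> {"name": "carry_out", "arguments": {
  "rows": [
    [[10, 0, 0.03, 0, 0], [10, 0, 0.07, 0, 0], [10, 0.01, 0.11, 0, 0], [10, 0.02, 0.13, 0, 0], [10, 0.02, 0.13, 0, 0]]
  ]
}}

```text
clock: 17.15
eef_pos: [0.4272, 0.3257, 0.1123]
ee_rot: [179.9, -0.0, 165.0]
contact_force: [-0.0, -0.4, -1.2]
finger_gap: 0.0118
finger_force: 118.3
```

```bash
python3 - <<'E'
from h import *
s=snap("side","side11");t=snap("top","top11"); st=telemetry.read_state()
for k in("clock","contact_force","eef_pos","ee_rot"):print(k,np.round(st[k],4))
E
python3 ang3.py side11 top11; python3 ang.py top8 top11; sed -i 's/>155)/>125)/' ang.py;python3 ang.py top8 top11
```

```text
clock 17.25
contact_force [ 0.0972 -0.3119 -0.9691]
eef_pos [0.4269 0.3236 0.1122]
ee_rot [-1.799926e+02 -3.600000e-03  1.649250e+02]
side11 110 C [ 0.1  6.1 12.6] S [ 1.   7.4 16.5]
side11 125 C [ 0.1  6.1 11.9] S [ 1.1  7.4 14.6]
side11 140 C [0.7 6.1 9.9] S [ 1.6  7.4 14.1]
top11 110 C [ 1.2 19.8 11.6] S [ 0.1 19.8  8.5]
top11 125 C [ 0.2 18.1  8.2] S [-0.4 19.4  8.2]
top11 140 C [ 0.1 17.8  7.8] S [-0.4 19.   7.9]
top8 C (np.float64(8.0), np.float64(35.8), array([0.607 , 0.1433, 0.086 ])) S (np.float64(-0.9), np.float64(39.5), array([ 0.5987, -0.0574,  0.086 ]))
top11 C (np.float64(0.1), np.float64(36.3), array([0.607 , 0.1438, 0.086 ])) S (np.float64(-1.1), np.float64(39.5), array([ 0.5988, -0.0574,  0.086 ]))
top8 C (np.float64(7.7), np.float64(41.2), array([0.6057, 0.1417, 0.086 ])) S (np.float64(-1.3), np.float64(41.4), array([ 0.5982, -0.0583,  0.086 ]))
top11 C (np.float64(6.6), np.float64(40.6), array([0.6079, 0.1421, 0.086 ])) S (np.float64(-1.3), np.float64(41.3), array([ 0.5983, -0.0583,  0.086 ]))
```

The top outline difference and the side width both put the eye at about −1.5° ± 1.5° world, within about 1° of the beam line. The straight eye's readings are unchanged. Now I'll lay the bar down on open counter at its old place.

>>> {"name": "carry_out", "arguments": {
  "rows": [
    [[10, 0.02, 0.013, -0.02, 0], [10, 0.039, 0.025, -0.045, 0], [10, 0.039, 0.025, -0.065, 0], [10, 0.039, 0.025, -0.075, 0], [10, 0.039, 0.025, -0.076, 0]]
  ]
}}

```text
clock: 17.88
eef_pos: [0.4655, 0.3481, 0.0361]
ee_rot: [-180.0, -0.0, 165.0]
contact_force: [-0.2, 0.4, -1.0]
finger_gap: 0.0118
finger_force: 118.3
```

>>> {"name": "carry_out", "arguments": {
  "rows": [
    [[10, 0, 0, -0.001, 0], [10, 0, 0, -0.002, 0], [10, 0, 0, -0.002, 0], [10, 0, 0, -0.002, 0], [10, 0, 0, -0.002, 0]]
  ]
}}

```text
clock: 18.5
eef_pos: [0.4661, 0.3486, 0.0344]
ee_rot: [180.0, 0.0, 165.0]
contact_force: [0.2, 0.2, -0.6]
finger_gap: 0.0118
finger_force: 118.3
```

>>> {"name": "carry_out", "arguments": {
  "rows": [
    [[10, 0, 0, -0.001, 0], [10, 0, 0, -0.0015, 0], [10, 0, 0, -0.0015, 0], [16, 0, 0, -0.0015, 0], [20, 0, 0, -0.0015, 0]]
  ],
  "grip_force": 20
}}

```text
clock: 19.12
eef_pos: [0.466, 0.3486, 0.0327]
ee_rot: [180.0, -0.0, 165.0]
contact_force: [0.1, -0.8, -1.0]
finger_gap: 0.0172
finger_force: 0.0
```

>>> {"name": "carry_out", "arguments": {
  "rows": [
    [[25, 0, 0, 0, 0], [35, 0, 0, 0, 0], [40, 0, 0, 0, 0], [40, 0, 0, 0, 0], [40, 0, 0, 0, 0]]
  ]
}}

```text
clock: 19.75
eef_pos: [0.466, 0.3486, 0.0328]
ee_rot: [-180.0, -0.0, 165.0]
contact_force: [0.1, -0.6, -0.4]
finger_gap: 0.0339
finger_force: 0.0
```

>>> {"name": "carry_out", "arguments": {
  "rows": [
    [[40, 0, 0, 0.01, 0], [40, 0, 0, 0.04, 0], [40, 0, 0, 0.09, 0], [40, 0, 0, 0.14, 0], [40, 0, 0, 0.2, 0]]
  ]
}}

```text
clock: 20.38
eef_pos: [0.4655, 0.3483, 0.2348]
ee_rot: [-180.0, -0.0, 165.0]
contact_force: [0.8, 0.5, 0.7]
finger_gap: 0.0343
finger_force: 0.0
```

>>> {"name": "carry_out", "arguments": {
  "rows": [
    [[40, -0.04, 0.04, 0, 0], [40, -0.08, 0.08, 0, 0], [40, -0.12, 0.12, 0, 0], [40, -0.15, 0.15, 0, 0], [40, -0.15, 0.15, 0, 0]]
  ]
}}

```text
clock: 21.0
eef_pos: [0.3127, 0.5008, 0.2337]
ee_rot: [179.9, -0.1, 165.3]
contact_force: [1.0, -0.1, -0.1]
finger_gap: 0.0341
finger_force: 0.0
```

```bash
python3 - <<'E'
from h import *
s=snap("side","side12");t=snap("top","top12"); st=telemetry.read_state()
for k in("clock","contact_force","eef_pos","finger_gap"):print(k,np.round(st[k],4))
h=cv2.cvtColor(s,cv2.COLOR_RGB2HSV); m=((h[...,1]<110)&(h[...,2]<130)).astype('uint8')*255
z=np.zeros_like(m); z[120:160,195:285]=m[120:160,195:285]
c=max(cv2.findContours(z,cv2.RETR_EXTERNAL,cv2.CHAIN_APPROX_NONE)[0],key=cv2.contourArea)
w=np.array([onz("side",p[0],.008)[:2] for p in c]);r=cv2.minAreaRect((w*1000).astype('float32'));print("bar",r,cv2.boundingRect(c))
a=t[145:185,170:320].astype(int)-cv2.imread("pics/top0.png")[...,::-1][145:185,170:320]; print("top diff right half",np.abs(a[:,90:]).mean())
a=s[190:360,195:340].astype(int)-cv2.imread("pics/side0.png")[...,::-1][190:360,195:340]; print("tin+S eye+knife diff",np.abs(a).mean(),np.abs(a).max())
E
python3 ang3.py side12 top12
```

```text
clock 21.1
contact_force [ 1.4076 -0.5528 -0.4056]
eef_pos [0.316  0.4985 0.2332]
finger_gap 0.0346
bar ((529.193603515625, 331.57049560546875), (28.699859619140625, 196.1930389404297), 75.31792449951172) (213, 132, 58, 8)
top diff right half 1.5975
tin+S eye+knife diff 0.6323867478025693 14
side12 110 C [ 0.2  6.1 12.6] S [ 1.   7.4 16.5]
side12 125 C [ 0.1  6.1 11.9] S [ 1.1  7.4 14.6]
side12 140 C [0.6 6.1 9.9] S [ 1.6  7.4 14.1]
top12 110 C [ 1.3 19.8 11.8] S [ 0.2 19.8 11.6]
top12 125 C [ 0.4 18.4  8.4] S [-0.2 19.8  8.2]
top12 140 C [ 0.2 17.9  8. ] S [-0.4 19.1  7.9]
```

The bar lies flat at (0.529, 0.332). The crooked eye is in line with the beam, and the bystanders are unchanged. I'll hand the job in.

```bash
python3 -c "
from cell import job_done
print(job_done())"
```

```text
the job is handed in; nothing more can be done
None
```

I turned the crooked eye to within about 1° of the beam line by camera measurement (±1.5°), using two pushes with the bar. I then drew the bar out, laid it flat on the counter and handed the job in at about 21 s; the straight eye, palette knife and tin looked unchanged.

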